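Start the boot dryer

ROBOT

A 6-joint arm with a two-finger parallel gripper is mounted at the origin on the work surface. World frame = base frame: x ahead of the robot, y to its left, z up, the work surface at z = 0. Lengths are in mm, angles in rad, forces in N, time in s.
With the tool pointing down it reaches from about 275 to 1000 mm from the base axis. Payload 8.4 kg.
Tool frame: the origin (TCP) lies between the finger pads; the fingertips stand 25 mm ahead of it and the grasp point (between the pads) lies 6 mm ahead of it; z points along the fingers, y is the line along which they close (so a half turn about z gives the same grasp; the last joint's range is limited). The gripper opens to 85 mm and grips with 20 to 120 N. Pads are 22 mm wide; open, the fingers measure 114 mm over their backs; the gripper's body (76 mm by 85 mm) begins 54 mm behind the grasp point. The pads swing forward as they close: fully open they stand 13 mm farther back than shut.
Start: joints at [1.221, 0.353, 1.633, -0, 1.155, -0.002], TCP at [213.018, 587.581, 256.281] pointing down, gripper open.
Joint ranges: [-2.63, 2.63], [-0.92, 2.1], [0.06, 2.66], [-1.3, 4.44], [0, 2.69], [-3.02, 3.02]. Speed limits (rad/s): [2.22, 2.22, 2.79, 3.14, 3.14, 3.14].

INTERFACE

Orientations are given as [roll, pitch, yaw] about the fixed x, y, z axes, in that order (R = Rz(yaw) Ry(pitch) Rx(roll)).
In Python, from rig import r, eyes, workorder gives the robot as it stands. The module is installed in compiled form; this text tells all that it offers.
- The arm moves only by the tool step_arm, never from a script. Its argument "moves" is a list of rows, each an object of numbers: "tx", "ty", "tz": the shift along the tool's x, y, z scaled (see below); "ax", "ay", "az": the turn, a rotation vector about the tool's x, y, z scaled (see below). In form: [{"tx": .., "ty": .., "tz": .., "ax": .., "ay": .., "az": ..}, ...]. A call has 1 to 5 rows; each row shifts and turns the commanded pose from where the row before left it, along the tool's axes as they then stand; what a row does not reach is not made up. The controller multiplies each number of a shift by 25 mm and each number of a turn by 90 degrees. A row lasts 1/8 s, in which the tool goes at most 62.5 mm and 10.7 degrees, less where a joint would pass 70% of its speed; a pose out of reach is approached as far as the arm can. A call with a number of a shift or a turn outside -1 to 1 is refused whole. A call with a gripper value outside its range is refused whole. "gripper" is the opening, from 0 (shut) to 1 (fully open), set as the call begins (left out, the last holds). The fingers move at their own pace and stop on an object; "newtons" is the grip in N (left out, the last holds). Time passes only in rows, so rows that do not move let the fingers close. It gives the time, the measured TCP pose, the force, the opening and the grip force at its end, in the units of the state.
- r.sense(): the state, without advancing time (a new reading comes with each control period).
- eyes.grab_frame(name): name is "scene" or "top" or "wrist"; returns (picture, depth): 384x512x3 uint8, red, green, blue; 384x512 float32, mm along the optical axis (not along the pixel's ray), 0 where there is no reading.
- eyes.camera_info(name): a dict with "intrinsics" (3x3 intrinsics, pixels), "cam_to_world" (4x4, takes a point from camera to world coordinates). Camera axes: x right, y up, looking along -z (the intrinsics and any distortion apply to the point x, -y, -z); pixel columns grow to the right and rows downward; lengths in mm; the calibration is good to about 2 mm. A picture is of the moment at which its call begins: read the wrist's pose just before it. camera_info takes no time and is no camera call; for the wrist camera it gives the pose at the moment of the call.
- workorder.sign_off(): hands the job in; it is judged then, once.
The state is a dict: "clock": time; "qpos": joint angles; "qvel": joint speeds; "joint_efforts": joint torques, N m; "eef_pos": TCP position; "tcp_rot": TCP orientation; "contact_force": force on the tool from outside, world axes, zero at the start; "wrist_torque": the same for the moment, N m; "opening": opening from 0.0 (shut) to 1.0 (fully open); "grasp_force": force on a finger pad.
Only numpy, scipy, OpenCV 4.12 (cv2) and the standard library are available. Lean on these libraries where they do the work, as an engineer would, in place of code of your own. Each camera call takes 0.05 s, during which the arm holds its last target. There are 200 camera calls.

TASK

Start the boot dryer with closed fingers, pressing only: first push the raised near half of the blue rocker down until it lies flush, then press the yellow timer key all the way down, then press the green start key all the way down; all three stay in by themselves. Keep to that order, do not press the red or white key, leave everything else on the counter and on the dryer where it is, and finish clear of everything.

Things in the scene. Friction and masses are not known exactly. Their poses are not given: they have to be found in the camera images.
- dryer: Boot dryer, fixed: grey base 260 x 340 mm (own x, y) whose flat top, the control deck, is 60 mm above the counter. Origin: centre of its underside. Own -x is the near side with the controls, one row at own x -70 mm: blue rocker at y +125 mm (left end seen from the robot), four round keys at y +63, +1, -61, -123 mm in any order.
- blower_top (a point): Centre of the top of the dryer's dark blower housing, at the back of the base (dryer x +80 mm, z 100 mm); the housing is 100 x 340 mm and rises 40 mm above the deck. On it stand two short black vent tubes of 54 mm diameter at dryer x +85, y +-130 mm, up to 175 mm above the counter.
- rocker (a joint): Blue rocker in a white bezel: two flat halves, each 27 x 30 mm, bent up from a hinge line across the middle like a shallow V. 0 rad = off: far half level, near half sloping up towards its near end, 9.5 mm high there. 0.36 rad = on, hard stop: near half level and flush, far half up. Stays where it is left; 2 to 4 N at the press point moves it.
- rocker_hinge (a point): Middle of the rocker's hinge line (along the dryer's y), 72 mm above the counter, level with the top face of a flush half.
- rocker_press (a point): The press point: on the top face of the rocker's near half, 18 mm from the hinge line; moves with the rocker (about 78 mm above the counter when off, 72 mm when on).
- yellow_key (a joint): Timer key, depth pressed in m: 0 = up, 0.008 = all the way down at a hard stop. Moves straight down with about 3 N and stays where it is left (it does not spring back).
- yellow_top (a point): Centre of the top face of the yellow key, a round cap of 34 mm diameter; 78 mm above the counter when up, 70 mm when down.
- yellow_unit: Black 46 x 46 x 6 mm bezel of the yellow key, fixed on the dryer's deck; origin: centre of its underside, 60 mm above the counter. Which of the four key places it has varies.
- green_key (a joint): Start key, depth pressed in m: same make as the yellow one (0 up, 0.008 down, 3 N, stays).
- green_top (a point): Centre of the top face of the green key, same sizes as the yellow one.
- green_unit: Black bezel of the green key, same as the yellow one's.
- red_key (a joint): Stop key, same make; starts up and must stay up (0).
- red_top (a point): Centre of the top face of the red key, same sizes.
- white_key (a joint): Cold-air key, same make; starts up and must stay up (0).
- white_top (a point): Centre of the top face of the white key, same sizes.
- polish_tin: Loose brass-coloured polish tin, 64 mm across, 26 mm high, standing on the dryer's blower housing between the vent tubes; origin: centre of its underside.
- shoe_tree_a: Loose cedar shoe tree, about 225 x 58 x 62 mm high, lying beside the dryer's left (+y) end; origin: underside, mid-length.
- shoe_tree_b: The other cedar shoe tree of the pair, same sizes, outside the first.
- shoe_brush: Loose shoe brush with wooden back, 160 x 50 x 42 mm, beside the dryer's right (-y) end; origin: centre of its underside.
- coin_bowl: Loose tan ceramic bowl of coins, 136 mm across, 50 mm high, at the left side of the counter; origin: centre of its underside.
- boot_jack: Loose black plastic boot jack, about 265 x 100 x 40 mm, on the counter to the right; origin: underside, near its middle.
- organizer: Loose green plastic button organizer with eight flip-top lids, 100 x 220 x 42 mm (one lid stands open, to about 80 mm), behind the dryer; origin: centre of its underside.

How it is judged:
By the outcome, as a careful person would: the job done as asked, in the order asked, and still so for the second after the job is handed in, with the robot touching nothing.
It also fails if it takes over 42 s, if anything falls off the work surface, if the arm or the gripper's body presses on something with over 40 N, if the wrist force passes 120 N, or if a joint passes its speed limit or range.

## Working session

There is one attempt and no reset: what is moved stays moved. The work goes in short steps, Python scripts to look and compute and a tool call to move; the robot and the scene stay as the last step left them, time stands still between calls to the robot, and variables do not carry over. Pictures are saved under pics/ and viewed, at most 10 in all, crops included, and the job is handed in when it is done.

Besides the shell and the picture viewer there is one more tool, called after "Call:" as name(argument=value, ...) on one line, values as JSON. step_arm: Moves the arm, as the interface text tells. Its arguments: {"type":"object","properties":{"moves":{"type":"array","items":{"type":"object","properties":{"tx":{"type":"number"},"ty":{"type":"number"},"tz":{"type":"number"},"ax":{"type":"number"},"ay":{"type":"number"},"az":{"type":"number"}}}},"gripper":{"type":"number"},"newtons":{"type":"number"}},"required":["moves"]}

```bash
mkdir -p pics
cat > h.py <<'E'
import numpy as np, cv2
from rig import r, eyes, workorder
def grab(n,f=None):
    ci=eyes.camera_info(n); p,d=eyes.grab_frame(n)
    if f: cv2.imwrite('pics/'+f,p[:,:,::-1])
    return p,d,np.array(ci['intrinsics']),np.array(ci['cam_to_world'])
def cloud(d,K,T):
    v,u=np.mgrid[:d.shape[0],:d.shape[1]]
    x=(u-K[0,2])/K[0,0]*d; y=(v-K[1,2])/K[1,1]*d
    P=np.stack([x,-y,-d,np.ones_like(d)],-1)@T.T
    return P[...,:3]
E
python3 - <<'E'
from h import *
s=r.sense(); print({k:np.round(v,3) for k,v in s.items()})
for n in ['top','scene']:
    p,d,K,T=grab(n,n+'0.png'); print(n,K.round(1).tolist(),T.round(3).tolist()); np.savez(n+'0.npz',p=p,d=d,K=K,T=T)
E
```

```text
{'clock': np.float64(0.0), 'qpos': array([ 1.221,  0.354,  1.634,  0.   ,  1.155, -0.002]), 'qvel': array([0.001, 0.002, 0.001, 0.001, 0.003, 0.   ]), 'joint_efforts': array([-1.0000e-03, -6.0527e+01, -3.4206e+01,  0.0000e+00,  9.0000e-03,
        0.0000e+00]), 'eef_pos': array([212.861, 587.167, 255.553]), 'tcp_rot': array([-3.14 , -0.   ,  2.794]), 'contact_force': array([ 0.478, -1.233, -0.375]), 'wrist_torque': array([0.019, 0.02 , 0.032]), 'grasp_force': np.float64(0.0), 'opening': np.float64(1.006)}
top [[460.9, 0.0, 260.9], [0.0, 460.9, 191.8], [0.0, 0.0, 1.0]] [[-0.009, 0.991, -0.136, 389.215], [-1.0, -0.007, 0.012, 44.326], [0.011, 0.136, 0.991, 1530.56], [0.0, 0.0, 0.0, 1.0]]
scene [[399.5, 0.0, 261.0], [0.0, 399.5, 191.2], [0.0, 0.0, 1.0]] [[0.287, -0.501, 0.816, 1844.418], [0.958, 0.169, -0.233, -317.678], [-0.021, 0.849, 0.529, 913.555], [0.0, 0.0, 0.0, 1.0]]
```

View pics/top0.png

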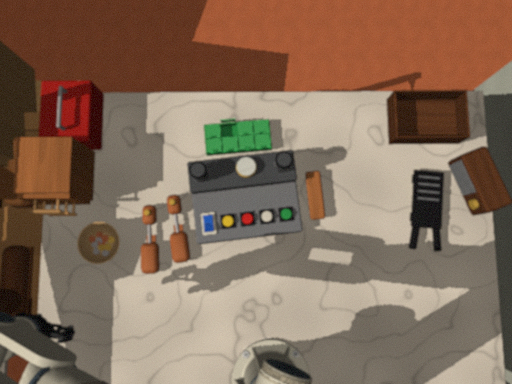

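View pics/scene0.png

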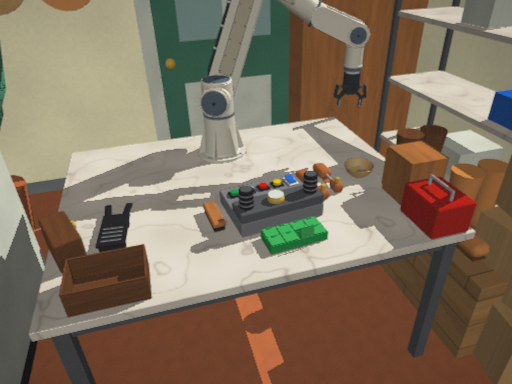

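The top view shows the rocker at about (208,223), then yellow (228,221), red (248,219), white (267,216) and green (287,214). Next I measure these points.

Run:
```python
from h import *
z=np.load('top0.npz'); p,d,K,T=z['p'],z['d'],z['K'],z['T']; C=cloud(d,K,T)
hsv=cv2.cvtColor(p,cv2.COLOR_RGB2HSV)
def ray(u,v,h):
    q=T[:3,:3]@np.array([(u-K[0,2])/K[0,0],-(v-K[1,2])/K[1,1],-1]); return T[:3,3]+q*(h-T[2,3])/q[2]
W={}
for n,(u,v),h,f in [('rocker',(208,223),74,lambda H:(H[...,0]>95)&(H[...,0]<130)&(H[...,1]>120)),
  ('yellow',(228,221),78,lambda H:(H[...,0]>15)&(H[...,0]<35)&(H[...,1]>120)),
  ('red',(248,219),78,lambda H:((H[...,0]<10)|(H[...,0]>170))&(H[...,1]>120)),
  ('white',(267,216),78,lambda H:(H[...,2]>150)),
  ('green',(287,214),78,lambda H:(H[...,0]>40)&(H[...,0]<90)&(H[...,1]>100))]:
    m=np.zeros(d.shape,bool); m[v-12:v+13,u-11:u+12]=f(hsv)[v-12:v+13,u-11:u+12]
    vs,us=np.nonzero(m); W[n]=ray(us.mean(),vs.mean(),h)
    print(n,m.sum(),us.mean().round(1),vs.mean().round(1),W[n].round(1),'depth z',np.median(C[m],0).round(1))
a=np.array([W[k][:2] for k in ['yellow','red','white','green']]); s=np.array([63,1,-61,-123.])
c=np.polyfit(s,a,1); print('dir',c[0],np.linalg.norm(c[0]),'yaw',np.arctan2(-c[0][0],c[0][1]),'resid',(a-np.outer(s,c[0])-c[1]).round(1).tolist())
ey=c[0]/np.linalg.norm(c[0]); print('rocker pred',c[1]+125*ey,'ey',ey)
print('deck z',[C[v,u].round(0).tolist() for u,v in [(238,203),(270,200)]], 'tops', [C[v,u].round(0).tolist() for u,v in[(246,167),(199,171),(285,160),(220,176)]])
```

```text
rocker 123 208.2 222.8 [491.1 194.2  74. ] depth z [490.9 194.2  75.2]
yellow 130 227.5 220.6 [497.3 133.   78. ] depth z [496.6 133.4  75.9]
red 132 247.1 218.3 [504.   71.2  78. ] depth z [504.8  71.5  75.7]
white 78 266.4 215.9 [511.3  10.2  78. ] depth z [510.9  11.4  77.9]
green 123 285.7 213.5 [518.4 -50.8  78. ] depth z [519.6 -51.7  76.5]
dir [-0.11346663  0.98779084] 0.9942863826014741 yaw 0.11436782148635039 resid [[0.1, 0.2], [-0.2, -0.3], [0.0, -0.0], [0.1, 0.1]]
rocker pred [490.07713819 194.70935727] ey [-0.11411866  0.99346713]
deck z [[554.0, 100.0, 64.0], [564.0, -2.0, 55.0]] tops [[659.0, 73.0, 127.0], [389.0, 44.0, 1531.0], [670.0, -45.0, 176.0], [636.0, 155.0, 103.0]]
```

Row fit residuals are under 0.3 mm: yaw is 0.114, the hinge is at about (490.5,194.5), and heights match. Now closing the gripper and turning so the tool's y axis lies along the row.

Call:
step_arm(moves=[{"az":-0.098},{"az":-0.098},{"az":-0.098},{"tx":-0.5,"ty":-1},{"tx":-0.5,"ty":-1}], gripper=0, newtons=40)

```text
schema error: expected keys tx, ty, tz, ax, ay, az
```

Call:
step_arm(moves=[{"tx":-0.5,"ty":-1},{"tx":-0.5,"ty":-1},{"tx":-0.5,"ty":-1},{"tx":-0.5,"ty":-1},{"tx":-0.5,"ty":-1}])

```text
schema error: expected keys tx, ty, tz, ax, ay, az
```

Call:
step_arm(moves=[{"tx":-0.5,"ty":-1},{"tx":-0.5,"ty":-1},{"tx":-0.5,"ty":-1},{"tx":-0.5,"ty":-1},{"tx":-0.5,"ty":-1}])

```text
schema error: expected keys tx, ty, tz, ax, ay, az
```

Call:
step_arm(moves=[{"tx":-0.5,"ty":-1,"tz":0.7},{"tx":-0.5,"ty":-1,"tz":0.7},{"tx":-0.5,"ty":-1,"tz":0.7},{"tx":-0.5,"ty":-1,"tz":0.7},{}])

```text
schema error: expected keys tx, ty, tz, ax, ay, az
```

```bash
cat > go.py <<'E'
import sys
from h import *
s=r.sense(); a=s['tcp_rot']
from scipy.spatial.transform import Rotation as Ro
R=Ro.from_euler('xyz',a).as_matrix()
tgt=np.array([float(x) for x in sys.argv[1:4]])
print(s['clock'],s['eef_pos'].round(1),a.round(3),'F',s['contact_force'].round(1),'open',s['opening'],'units',(R.T@(tgt-s['eef_pos'])/25).round(2))
E
python3 go.py 472.6 192.4 125; python3 -c "
from h import *
p,d,K,T=grab('wrist','w1.png'); np.savez('w1.npz',p=p,d=d,K=K,T=T)"
```

```text
0.1 [212.9 587.2 255.6] [-3.14  -0.     2.794] F [-1.  -0.7 -0.2] open 0.9995579083686639 units [-15.15 -11.3    5.24]
```

View pics/w1.png

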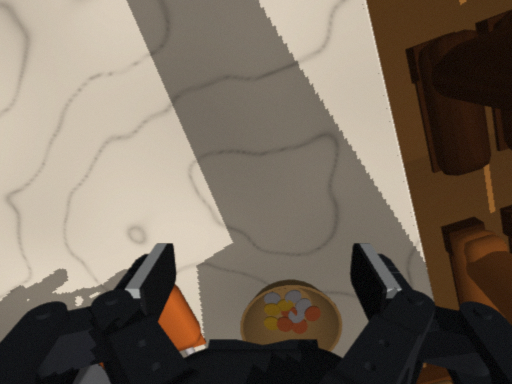

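All six keys are needed in each row, so nothing moved. The wrist view shows only the counter and the bowl at (290,320).

Call:
step_arm(moves=[{"tx":0,"ty":0,"tz":0,"ax":0,"ay":0,"az":-0.098},{"tx":0,"ty":0,"tz":0,"ax":0,"ay":0,"az":-0.098},{"tx":0,"ty":0,"tz":0,"ax":0,"ay":0,"az":-0.098},{"tx":-0.5,"ty":-1,"tz":0,"ax":0,"ay":0,"az":0},{"tx":-0.5,"ty":-1,"tz":0,"ax":0,"ay":0,"az":0}], gripper=0, newtons=40)

```text
clock: 0.78
eef_pos: [244.1, 539.2, 255.9]
tcp_rot: [-3.141, -0.0, -3.029]
contact_force: [0.0, -0.7, 0.8]
opening: -0.005
grasp_force: 0.0
```

Call:
step_arm(moves=[{"tx":-0.5,"ty":-1,"tz":0,"ax":0,"ay":0,"az":0},{"tx":-0.5,"ty":-1,"tz":0,"ax":0,"ay":0,"az":0},{"tx":-0.5,"ty":-1,"tz":0,"ax":0,"ay":0,"az":0},{"tx":-0.5,"ty":-1,"tz":0,"ax":0,"ay":0,"az":0},{"tx":-0.5,"ty":-1,"tz":0,"ax":0,"ay":0,"az":0}])

```text
clock: 1.4
eef_pos: [320.5, 421.6, 256.1]
tcp_rot: [-3.141, -0.0, -3.03]
contact_force: [0.8, -0.9, -0.7]
opening: 0.002
grasp_force: 0.0
```

Call:
step_arm(moves=[{"tx":-0.5,"ty":-1,"tz":0,"ax":0,"ay":0,"az":0},{"tx":-0.5,"ty":-1,"tz":0,"ax":0,"ay":0,"az":0},{"tx":-0.5,"ty":-1,"tz":0,"ax":0,"ay":0,"az":0},{"tx":-0.5,"ty":-1,"tz":0,"ax":0,"ay":0,"az":0},{"tx":-0.5,"ty":-1,"tz":0,"ax":0,"ay":0,"az":0}])

```text
clock: 2.02
eef_pos: [396.4, 304.6, 256.1]
tcp_rot: [-3.141, -0.0, -3.03]
contact_force: [0.7, -0.1, 0.1]
opening: -0.004
grasp_force: 0.0
```

Call:
step_arm(moves=[{"tx":-0.5,"ty":-1,"tz":0.7,"ax":0,"ay":0,"az":0},{"tx":-0.5,"ty":-1,"tz":0.7,"ax":0,"ay":0,"az":0},{"tx":-0.5,"ty":-1,"tz":0.7,"ax":0,"ay":0,"az":0},{"tx":-0.5,"ty":-1,"tz":0.7,"ax":0,"ay":0,"az":0},{"tx":0,"ty":0,"tz":0,"ax":0,"ay":0,"az":0}])

```text
clock: 2.65
eef_pos: [456.7, 210.4, 185.1]
tcp_rot: [-3.14, -0.003, -3.032]
contact_force: [-0.7, -0.3, -0.7]
opening: 0.001
grasp_force: 0.0
```

```bash
python3 go.py 472.6 192.4 125; python3 -c "
from h import *
p,d,K,T=grab('wrist','w2.png'); np.savez('w2.npz',p=p,d=d,K=K,T=T)"
```

```text
2.65 [456.7 210.4 185.1] [-3.140e+00 -3.000e-03 -3.032e+00] F [-0.7 -0.3 -0.7] open 0.001221586376592347 units [-0.56 -0.78  2.4 ]
```

View pics/w2.png

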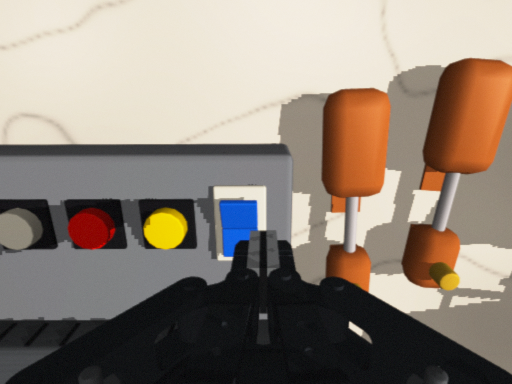

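The wrist view shows the rocker's near half at (238,214), the hinge line at v≈229 and yellow at (166,229). Cross-checking those against the top view.

Run:
```python
from h import *
z=np.load('w2.npz'); p,d,K,T=z['p'],z['d'],z['K'],z['T']; C=cloud(d,K,T)
def ray(u,v,h):
    q=T[:3,:3]@np.array([(u-K[0,2])/K[0,0],-(v-K[1,2])/K[1,1],-1]); return T[:3,3]+q*(h-T[2,3])/q[2]
for n,u,v,h in [('hinge',238.5,229,72),('nearend',238.5,200.5,81.5),('press',239,210,78),('yellow',166,229,78),('red',92,229,78)]: print(n,ray(u,v,h).round(1),C[int(v),int(u)].round(1))
```

```text
hinge [491.  193.9  72. ] [491.3 193.5  71.5]
nearend [462.1 192.2  81.5] [463.4 191.6  76.9]
press [471.4 193.1  78. ] [470.8 193.2  79.6]
yellow [494.6 135.3  78. ] [494.6 135.4  78. ]
red [501.3  75.3  78. ] [501.2  75.3  78.1]
```

Both views agree on the hinge at (491,194), so the press point is (473,192). Moving above it.

Call:
step_arm(moves=[{"tx":-0.3,"ty":-0.4,"tz":0.8,"ax":0,"ay":0,"az":0},{"tx":-0.26,"ty":-0.38,"tz":0.8,"ax":0,"ay":0,"az":0},{"tx":0,"ty":0,"tz":0.8,"ax":0,"ay":0,"az":0},{"tx":0,"ty":0,"tz":0,"ax":0,"ay":0,"az":0},{"tx":0,"ty":0,"tz":0,"ax":0,"ay":0,"az":0}])

```text
clock: 3.32
eef_pos: [473.5, 195.7, 127.3]
tcp_rot: [3.141, 0.001, -3.028]
contact_force: [0.5, -0.2, 0.2]
opening: 0.003
grasp_force: 0.0
```

```bash
python3 go.py 472.8 192.2 97
```

```text
3.325 [473.5 195.7 127.3] [ 3.141e+00  1.000e-03 -3.028e+00] F [ 0.5 -0.2  0.2] open 0.0025137202198665513 units [ 0.05 -0.14  1.21]
```

Call:
step_arm(moves=[{"tx":0.05,"ty":-0.14,"tz":0.4,"ax":0,"ay":0,"az":0},{"tx":0,"ty":0,"tz":0.3,"ax":0,"ay":0,"az":0},{"tx":0,"ty":0,"tz":0.15,"ax":0,"ay":0,"az":0},{"tx":0,"ty":0,"tz":0.12,"ax":0,"ay":0,"az":0},{"tx":0,"ty":0,"tz":0.08,"ax":0,"ay":0,"az":0}])

```text
clock: 3.95
eef_pos: [472.4, 191.5, 99.9]
tcp_rot: [-3.142, -0.0, -3.028]
contact_force: [-1.8, 0.1, 1.4]
opening: -0.007
grasp_force: 0.9
```

Call:
step_arm(moves=[{"tx":0,"ty":0,"tz":0.06,"ax":0,"ay":0,"az":0},{"tx":0,"ty":0,"tz":0.04,"ax":0,"ay":0,"az":0},{"tx":0,"ty":0,"tz":0,"ax":0,"ay":0,"az":0}])

```text
clock: 4.32
eef_pos: [472.7, 191.6, 97.5]
tcp_rot: [3.142, 0.0, -3.028]
contact_force: [-0.0, 0.7, 0.8]
opening: 0.004
grasp_force: 0.0
```

Call:
step_arm(moves=[{"tx":0,"ty":0,"tz":0.04,"ax":0,"ay":0,"az":0},{"tx":0,"ty":0,"tz":0.04,"ax":0,"ay":0,"az":0},{"tx":0,"ty":0,"tz":0,"ax":0,"ay":0,"az":0}])

```text
clock: 4.7
eef_pos: [472.9, 191.7, 96.8]
tcp_rot: [3.141, 0.001, -3.028]
contact_force: [-4.6, -2.0, 17.6]
opening: 0.001
grasp_force: 9.1
```

A hard stop at tip z≈72 with 17 N means the rocker is flush. Lifting away to check.

Call:
step_arm(moves=[{"tx":0,"ty":0,"tz":-0.4,"ax":0,"ay":0,"az":0},{"tx":0,"ty":0,"tz":-1,"ax":0,"ay":0,"az":0},{"tx":-0.4,"ty":-0.8,"tz":-0.4,"ax":0,"ay":0,"az":0},{"tx":-0.4,"ty":-0.8,"tz":0,"ax":0,"ay":0,"az":0},{"tx":0,"ty":-0.8,"tz":0,"ax":0,"ay":0,"az":0}])

```text
clock: 5.32
eef_pos: [500.3, 133.8, 141.1]
tcp_rot: [3.141, 0.002, -3.027]
contact_force: [-0.1, 0.0, -0.2]
opening: -0.001
grasp_force: 0.0
```

```bash
python3 go.py 496 134 115; python3 -c "
from h import *
p,d,K,T=grab('wrist','w3.png')"
```

```text
5.325 [500.3 133.8 141.1] [ 3.141e+00  2.000e-03 -3.027e+00] F [-0.1  0.  -0.2] open -0.0013422915252828801 units [0.17 0.03 1.04]
```

View pics/w3.png

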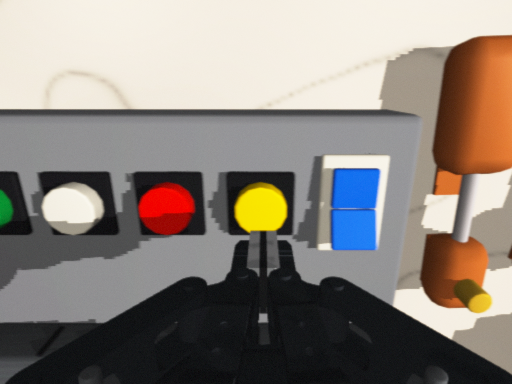

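The rocker has flipped: its near half at (355,188) looks flush. The fingers line up with yellow at (261,208). Pressing yellow.

Call:
step_arm(moves=[{"tx":0.15,"ty":0.02,"tz":0.8,"ax":0,"ay":0,"az":0},{"tx":0,"ty":0,"tz":0.5,"ax":0,"ay":0,"az":0},{"tx":0,"ty":0,"tz":0.24,"ax":0,"ay":0,"az":0},{"tx":0,"ty":0,"tz":0.1,"ax":0,"ay":0,"az":0},{"tx":0,"ty":0,"tz":0.08,"ax":0,"ay":0,"az":0}])

```text
clock: 6.0
eef_pos: [495.3, 134.4, 97.6]
tcp_rot: [3.142, -0.0, -3.028]
contact_force: [-1.5, -0.6, 2.3]
opening: 0.002
grasp_force: 1.5
```

Call:
step_arm(moves=[{"tx":0,"ty":0,"tz":0.06,"ax":0,"ay":0,"az":0},{"tx":0,"ty":0,"tz":0.04,"ax":0,"ay":0,"az":0},{"tx":0,"ty":0,"tz":0,"ax":0,"ay":0,"az":0}])

```text
clock: 6.38
eef_pos: [495.8, 134.4, 95.1]
tcp_rot: [3.142, 0.001, -3.027]
contact_force: [0.1, -0.0, 0.8]
opening: 0.001
grasp_force: 0.0
```

Call:
step_arm(moves=[{"tx":0,"ty":0,"tz":0.04,"ax":0,"ay":0,"az":0},{"tx":0,"ty":0,"tz":0.04,"ax":0,"ay":0,"az":0},{"tx":0,"ty":0,"tz":0,"ax":0,"ay":0,"az":0}])

```text
clock: 6.75
eef_pos: [496.0, 134.4, 94.8]
tcp_rot: [3.141, 0.001, -3.028]
contact_force: [-7.3, -2.5, 24.9]
opening: 0.003
grasp_force: 12.6
```

Hard stop at tip z≈70, so yellow is down. Lifting and travelling to green.

Call:
step_arm(moves=[{"tx":0,"ty":0,"tz":-0.4,"ax":0,"ay":0,"az":0},{"tx":0,"ty":0,"tz":-1,"ax":0,"ay":0,"az":0},{"tx":0,"ty":-0.5,"tz":-0.5,"ax":0,"ay":0,"az":0},{"tx":0,"ty":-0.8,"tz":0,"ax":0,"ay":0,"az":0},{"tx":0,"ty":-0.9,"tz":0,"ax":0,"ay":0,"az":0}])

```text
clock: 7.38
eef_pos: [502.0, 78.5, 140.7]
tcp_rot: [-3.141, 0.001, -3.027]
contact_force: [-0.5, 0.7, 0.5]
opening: -0.004
grasp_force: 0.0
```

Call:
step_arm(moves=[{"tx":0,"ty":-0.9,"tz":0,"ax":0,"ay":0,"az":0},{"tx":0,"ty":-0.9,"tz":0,"ax":0,"ay":0,"az":0},{"tx":0,"ty":-0.9,"tz":0,"ax":0,"ay":0,"az":0},{"tx":0,"ty":-0.9,"tz":0,"ax":0,"ay":0,"az":0},{"tx":0,"ty":-0.9,"tz":0,"ax":0,"ay":0,"az":0}])

```text
clock: 8.0
eef_pos: [514.5, -33.7, 140.5]
tcp_rot: [-3.141, 0.0, -3.028]
contact_force: [-0.8, 0.1, 1.0]
opening: -0.002
grasp_force: 0.0
```

Call:
step_arm(moves=[{"tx":0,"ty":-0.7,"tz":0,"ax":0,"ay":0,"az":0},{"tx":0,"ty":0,"tz":0,"ax":0,"ay":0,"az":0},{"tx":0,"ty":0,"tz":0,"ax":0,"ay":0,"az":0}])

```text
clock: 8.38
eef_pos: [516.3, -49.4, 140.4]
tcp_rot: [3.141, -0.0, -3.028]
contact_force: [0.6, 0.4, -0.6]
opening: 0.0
grasp_force: 0.0
```

```bash
python3 go.py 517.5 -50 95; python3 -c "
from h import *
p,d,K,T=grab('wrist','w4.png')"
```

```text
8.375 [516.3 -49.4 140.4] [ 3.141 -0.    -3.028] F [ 0.6  0.4 -0.6] open 0.00023863727120735235 units [-0.04 -0.03  1.82]
```

View pics/w4.png

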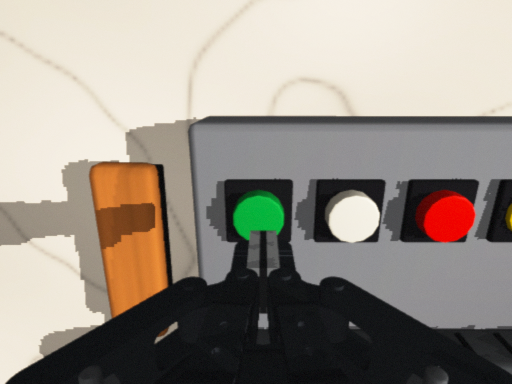

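The fingers are lined up with green at (259,215), and white and red are still up. Pressing green.

Call:
step_arm(moves=[{"tx":-0.02,"ty":-0.04,"tz":0.8,"ax":0,"ay":0,"az":0},{"tx":0,"ty":0,"tz":0.5,"ax":0,"ay":0,"az":0},{"tx":0,"ty":0,"tz":0.22,"ax":0,"ay":0,"az":0},{"tx":0,"ty":0,"tz":0.1,"ax":0,"ay":0,"az":0},{"tx":0,"ty":0,"tz":0.08,"ax":0,"ay":0,"az":0}])

```text
clock: 9.05
eef_pos: [517.0, -50.3, 98.2]
tcp_rot: [3.141, -0.0, -3.027]
contact_force: [-2.0, 1.4, 4.1]
opening: -0.001
grasp_force: 1.5
```

Call:
step_arm(moves=[{"tx":0,"ty":0,"tz":0.07,"ax":0,"ay":0,"az":0},{"tx":0,"ty":0,"tz":0.05,"ax":0,"ay":0,"az":0},{"tx":0,"ty":0,"tz":0.02,"ax":0,"ay":0,"az":0},{"tx":0,"ty":0,"tz":0,"ax":0,"ay":0,"az":0}])

```text
clock: 9.55
eef_pos: [517.2, -50.4, 95.0]
tcp_rot: [3.142, 0.0, -3.028]
contact_force: [-3.3, 2.3, 7.5]
opening: 0.004
grasp_force: 4.0
```

Call:
step_arm(moves=[{"tx":0,"ty":0,"tz":0.04,"ax":0,"ay":0,"az":0},{"tx":0,"ty":0,"tz":0,"ax":0,"ay":0,"az":0}])

```text
clock: 9.8
eef_pos: [517.2, -50.4, 94.9]
tcp_rot: [3.142, 0.0, -3.028]
contact_force: [-7.0, 2.0, 20.3]
opening: -0.001
grasp_force: 10.2
```

Call:
step_arm(moves=[{"tx":0,"ty":0,"tz":-0.4,"ax":0,"ay":0,"az":0},{"tx":0,"ty":0,"tz":-1,"ax":0,"ay":0,"az":0},{"tx":0,"ty":0,"tz":-1,"ax":0,"ay":0,"az":0},{"tx":0.8,"ty":0,"tz":-1,"ax":0,"ay":0,"az":0},{"tx":1,"ty":0,"tz":-1,"ax":0,"ay":0,"az":0}])

```text
clock: 10.42
eef_pos: [472.5, -55.8, 204.5]
tcp_rot: [-3.141, 0.001, -3.027]
contact_force: [-0.6, -0.6, 0.3]
opening: -0.001
grasp_force: 0.0
```

Call:
step_arm(moves=[{"tx":1,"ty":0.5,"tz":-1,"ax":0,"ay":0,"az":0},{"tx":1,"ty":1,"tz":0,"ax":0,"ay":0,"az":0},{"tx":0,"ty":1,"tz":0,"ax":0,"ay":0,"az":0},{"tx":0,"ty":0.5,"tz":0,"ax":0,"ay":0,"az":0},{"tx":0,"ty":0,"tz":0,"ax":0,"ay":0,"az":0}])

```text
clock: 11.05
eef_pos: [414.6, 13.6, 228.7]
tcp_rot: [-3.141, 0.001, -3.026]
contact_force: [-0.6, 0.1, -0.2]
opening: -0.005
grasp_force: 0.0
```

Run:
```python
from h import *
a,d1,*_=grab('wrist'); b,d,K,T=grab('scene'); t,*_=grab('top')
c=cv2.resize(b[150:270,180:360],None,fx=3,fy=3,interpolation=cv2.INTER_CUBIC)[:, :, ::-1]
e=cv2.resize(a,(400,300))[:,:,::-1]; f=cv2.resize(t[90:285,120:380],(400,300))[:,:,::-1]
e=np.hstack([e,f]); o=np.zeros((560,800,3),np.uint8); o[:300]=e; c=c[:260*360//260][:260*1]; o[300:560,:540]=c[:260]
cv2.imwrite('pics/end.png',o)
P=cloud(d1,*[np.array(eyes.camera_info('wrist')[k]) for k in('intrinsics','cam_to_world')])
for n,q in [('yel',(496,134)),('red',(503,73)),('white',(510,11.5)),('green',(517.5,-50)),('rnear',(473,192))]:
    m=np.hypot(P[...,0]-q[0],P[...,1]-q[1])<8; print(n,m.sum(),np.median(P[m][:,2]) if m.any() else '')
print(r.sense()['clock'])
```

```text
yel 158 70.19873722857363
red 169 77.65612769563955
white 0 
green 165 70.28047149497002
rnear 178 72.2007985391759
11.2
```

View pics/end.png

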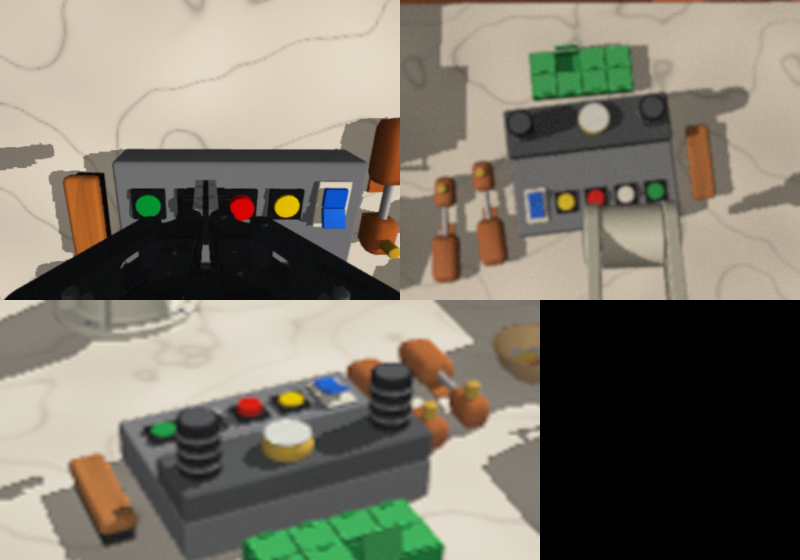

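Measured heights: yellow 70.2 mm, green 70.3 mm, rocker near half 72.2 mm, red 77.7 mm (still up). White is hidden behind the fingers but was never touched. The other objects look undisturbed and the arm is clear, so I'm handing in.

```bash
python3 -c "
from h import *
print(workorder.sign_off())"
```

```text
the job is handed in; nothing more can be done
None
```

I pressed the blue rocker flush, then the yellow key and the green key fully down, in that order; red stayed up, white was never touched (hidden in the last view), the arm ended clear, and the job was handed in at about 11 s.

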